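# Load a round float into the tack-welding jig and hold it down

### The job

Raise the jig's stiff-hinged amber cover by its knob until it stands leaning back about 15 degrees past upright (about 105 degrees from shut), and let go of it there. Then take the round ball float (not the long cylindrical one) from its pipe stand, set it upright, neck up, in the sprung ring of the jig, press it down until the ring is all the way down on its stop, and finish while still holding it pressed down. Leave everything else on the bench where it is.

Things in the scene. Friction and masses are not known exactly. Their poses are not given: they have to be found in the camera images.
- jig: The tack-welding jig: a steel base plate 170 (x) x 190 (y) x 12 mm fixed to the bench, carrying the sprung ring and the cover. Origin on the bench under the ring's centre; z up. Its x axis is parallel to the cover's hinge; the hinge is on its +y side, the cover's knob on its -y side when shut. Two hinge posts 14 x 24 mm, 86 mm high, stand at x = +-64, y = +85 mm.
- cradle_seat (a point): Centre of the sprung steel ring, level with its top face; z up. Ring: outer diameter 82, hole 52, 12 mm thick. Released, its top is 57 mm above the bench. It slides straight down on springs. When the ball sits in it, the ball's centre is about 19 mm above this point.
- cradle (a joint): Downward travel of the sprung ring in m: 0 released, 0.015 down on its stop. The spring is preloaded (the float's weight alone does not move it): about 5 to 6 N to start it moving, about 15 N at the stop, float's weight included.
- cover (a joint): Angle of the cover in rad: 0 shut (flat over the ring), 1.57 upright, 2.5 fully open; it starts slightly ajar. The hinge is stiff (friction about 0.5 N m) and the cover stays where it is left.
- cover_knob (a point): Centre of the black knob on the cover's free edge: a cylinder 24 mm in diameter, 26 mm long, axis parallel to the hinge (jig's x): pinched from above on its two flat ends it turns between the pads as the cover swings. 170 mm from the hinge line, in the cover's plane, on an 8 mm stem; 35 mm from the cover's frame, which is 110 mm wide.
- cover_hinge (a point): Middle of the cover's hinge line, fixed to the jig, 78 mm above the bench, 85 mm from the ring's centre towards the jig's +y. The hinge line runs along the jig's x axis. The knob swings from the jig's -y side up and over towards +y.
- float: The part to load: a bare steel float, a 64 mm ball with a tube neck of 22 mm diameter sticking up and a small ballast plug (24 mm across, ends 35.5 mm below the ball's centre) underneath. Origin at the ball's centre; z points up along the neck, whose top is 77 mm above the origin. Mass about 0.25 kg. It sits loosely in the pipe stub with its centre about 50 mm above the bench.
- long_float: A different float, to be left alone: a steel cylinder 64 mm in diameter, 66 mm high, with the same neck (22 mm diameter, top 111 mm above the origin). Origin at the centre of its underside; stands on the steel block.
- stand_a: A pipe stub fixed to the bench, outer diameter 72, bore 50, 30 mm high. Origin at the centre of its underside. Carries the round float; it and the block swap places.
- stand_b: A steel block 70 x 70 x 30 mm fixed to the bench; carries the long float. Origin at the centre of its underside.
- hammer: Bystander: a hammer 260 mm long, lying. Origin under its middle.
- brush: Bystander: a brush 200 mm long, lying. Origin under its middle.
- paste_tin: Bystander: a closed round tin, 52 mm in diameter, 45 mm high, between the stands. Origin at the centre of its underside.
- tube_offcut: Bystander: a piece of square steel tube 110 x 40 x 40 mm, lying. Origin at the centre of its underside.
- magnet_square: Bystander: a grey triangular welding square 80 x 18 mm, 80 mm high, standing. Origin at the centre of its underside.
- flange: Bystander: a flat steel flange ring, outer diameter 80, 12 mm high. Origin at the centre of its underside.
- plate_offcut: Bystander: a steel plate 120 x 70 x 10 mm, lying. Origin at the centre of its underside.

How it is judged:
On the way, in this order (a step that is already met when the one before it is completed fails the run):
1. the cover stands about 105 degrees open, let go, before the ring is pressed (value of joint cover between 1.66 and 2 rad and contact force between the fingers and jig below 0.5 N and value of joint cradle below 0.004 m), for 0.3 s.
2. the round float sits upright in the ring and is pressed down by the fingers (horizontal distance between float and cradle_seat below 0.006 m and z of float in the frame of cradle_seat between 0.014 and 0.023 m and angle between float's own z axis and vertical below 0.2 rad and value of joint cradle above 0.012 m and contact force between float and jig above 5 N and contact force between the fingers and float above 3 N), for 0.2 s.
At the end, for the whole second after the job is handed in: The cover stands 95 to 115 degrees open; the round float sits in the sprung ring (centred within 6 mm, ball resting on the ring, upright within about 11 degrees), the fingers are on it and hold the ring pressed down by at least 12 of its 15 mm, through the last second (all of step 2 and value of joint cover between 1.66 and 2 rad); the arm keeps its last pose, push and grip.
It fails at once if the long float was moved more than 30 mm (distance of long_float from where it was at the start of the episode above 0.03 m).
It fails at once if another loose thing on the bench was moved more than 30 mm (distance of any of hammer, brush, paste_tin, tube_offcut, magnet_square, flange, plate_offcut from where it was at the start of the episode above 0.03 m).
It also fails if it takes over 54 s, if anything falls off the work surface, if the arm or the gripper's body presses on something with over 40 N, if the wrist force passes 120 N, or if a joint passes its speed limit or range.

### The arm

A 6-joint arm with a two-finger parallel gripper is mounted at the origin on the work surface. World frame = base frame: x ahead of the robot, y to its left, z up, the work surface at z = 0. Lengths are in m, angles in rad, forces in N, time in s.
With the tool pointing down it reaches from about 0.225 to 0.875 m from the base axis. Payload 3.4 kg.
Tool frame: the origin (TCP) lies at the very end of the fingers, on their centre line; the grasp point (between the pads) lies 19 mm behind it (grip_depth is the distance from the TCP to the grasp point, in m); x points along the fingers, z is the direction in which the jaws open and shut, and the axes are right-handed (so a half turn about x gives the same grasp; the last joint's range is limited). The gripper opens to 85 mm and grips with 20 to 120 N. Pads are 22 mm wide; open, the fingers measure 114 mm over their backs; the gripper's body (76 mm by 85 mm) begins 54 mm behind the grasp point. The pads swing forward as they close: fully open they stand 13 mm farther back than shut.
Start: joints at [-1.262, 0.276, 1.505, -0, 1.361, -0.121], TCP at [0.24, -0.523, 0.231] pointing down, gripper open.
Joint ranges: [-2.89, 2.89], [-0.75, 2.08], [0.22, 2.7], [-1.18, 4.32], [0.11, 2.71], [-2.7, 2.7]. Speed limits (rad/s): [2.57, 2.57, 3.14, 3.14, 3.14, 3.14].

### API

Orientations are given as a unit quaternion [w, x, y, z].
In Python, from rig import get_state, get_image, sign_off, grip_depth gives the robot as it stands. The module is installed in compiled form; this text tells all that it offers.
- The arm moves only by the tool arm_command, never from a script. Its argument "series" is a list of rows, each an object with "dp": the shift along the tool's x, y, z scaled (see below), a list of three; "angular": the turn, a rotation vector about the tool's x, y, z scaled (see below), a list of three; "gripper": the finger opening in mm, from 0 to 85.4. A call has exactly 8 rows; each row shifts and turns the pose as measured when the row begins, along the tool's axes as they then stand; what a row does not reach is not made up. The controller multiplies each number of a shift by 0.12 m and each number of a turn by 90 degrees. A row lasts 1/8 s, in which the tool goes at most 62.5 mm and 10.7 degrees, less where a joint would pass 70% of its speed; a pose out of reach is approached as far as the arm can. A call with a number of a shift or a turn outside -1 to 1 is refused whole. A call with a gripper value outside its range is refused whole. The fingers move at their own pace and stop on an object; "grip_force" is the grip in N (left out, the last holds). Time passes only in rows, so rows that do not move let the fingers close, or fill a call up. It gives the time, the measured TCP pose, the force and the opening at its end, in the units of the state.
- get_state(): the state, without advancing time (a new reading comes with each control period).
- get_image(name): name is "scene" or "top" or "wrist"; returns a dict with "image" (480x640x3 uint8, blue, green, red), "depth" (480x640 float32, m along the optical axis (not along the pixel's ray), 0 where there is no reading), "mtx" (3x3 intrinsics, pixels), "k1" (the pictures are not rectified: a ray, as slopes to the right and down, at radius r is drawn at 1 + k1 r^2 times it, then the intrinsics apply), "view" (4x4, takes a point from world to camera coordinates); the wrist camera has in their place "mount" (4x4, takes a point from camera to tool coordinates, whose origin is the TCP and whose axes are the tool frame's). Camera axes: x right, y up, looking along -z (the intrinsics and any distortion apply to the point x, -y, -z); pixel columns grow to the right and rows downward; lengths in m; the calibration is good to about 2 mm. A picture is of the moment at which its call begins: read the wrist's pose just before it.
- sign_off(): hands the job in, once; it reports no verdict.
The state is a dict: "clock": time; "qpos": joint angles; "qd": joint speeds; "effort": joint torques, N m; "position": TCP position; "ee_rot": TCP orientation; "contact_force": force on the tool from outside, world axes, zero at the start; "moment": the same for the moment, N m; "width": finger opening in m.
Only numpy, scipy, OpenCV 4.12 (cv2) and the standard library are available. Lean on these libraries where they do the work, as an engineer would, in place of code of your own. Each camera call takes 0.05 s, during which the arm holds its last target. There are 200 camera calls.

## Working session

There is one attempt and no reset: what is moved stays moved. The work goes in short steps, Python scripts to look and compute and a tool call to move; the robot and the scene stay as the last step left them, time stands still between calls to the robot, and variables do not carry over. Pictures are saved under pics/ and viewed, about 8 in all and at most 12, crops included, and the job is handed in when it is done.

Besides the shell and the picture viewer there is one more tool, called after "Emit:" by a JSON object that holds its "method" and its "body", one argument or row to a line. arm_command: Moves the arm, as the interface text tells. Its arguments: {"type":"object","properties":{"series":{"type":"array","items":{"type":"object","properties":{"dp":{"type":"array","items":{"type":"number"}},"angular":{"type":"array","items":{"type":"number"}},"gripper":{"type":"number"}}}},"grip_force":{"type":"number"}},"required":["series"]}

```bash
mkdir -p pics
cat > h.py <<'E'
import numpy as np, cv2
from scipy.spatial.transform import Rotation as R
from rig import get_state, get_image, sign_off, grip_depth
def T():
    s=get_state(); q=s["ee_rot"]; M=np.eye(4); M[:3,:3]=R.from_quat([q[1],q[2],q[3],q[0]]).as_matrix(); M[:3,3]=s["position"]; return M
def grab(n):
    M=T(); d=get_image(n); d["c2w"]= M@np.array(d["mount"]) if "mount" in d else np.linalg.inv(d["view"]); return d
def cloud(d):
    h,w=d["depth"].shape; u,v=np.meshgrid(np.arange(w),np.arange(h)); K=np.array(d["mtx"])
    k=d["k1"]; a=cv2.undistortPoints(np.stack([u,v],-1).reshape(-1,1,2).astype(np.float64),K,np.array([k,0,0,0.])).reshape(h,w,2)
    z=d["depth"]; P=np.stack([a[...,0]*z,-a[...,1]*z,-z,np.ones_like(z)],-1)@d["c2w"].T
    P=P[...,:3]; P[z<=0]=np.nan; return P
E
python3 - <<'E'
from h import *
s=get_state();print(s,grip_depth,T())
for n in ["top","scene"]:
    d=grab(n); cv2.imwrite(f"pics/{n}0.png",d["image"]); np.save(f"{n}0.npy",cloud(d)); print(n,d["c2w"][:3,3],d["k1"],d["mtx"][0][0])
E
```

```text
{'clock': 0.0, 'qpos': array([-1.26198567e+00,  2.76605594e-01,  1.50612920e+00,  3.10237598e-05,
        1.36070193e+00, -1.21032754e-01]), 'qd': array([ 1.21725208e-03, -9.99493178e-05, -1.73745870e-03,  8.56873043e-04,
        1.61757424e-03,  1.63397193e-03]), 'effort': array([ 2.71394238e-03, -4.16760349e+01, -2.45802927e+01,  7.80982054e-05,
        1.10203132e-02,  1.97350283e-05]), 'position': array([ 0.23944621, -0.52219435,  0.23043524]), 'ee_rot': array([ 0.59463515,  0.38228688,  0.59562589, -0.38143882]), 'contact_force': array([-0.29483507,  0.99450796,  0.89761397]), 'moment': array([-0.00667311,  0.01108569,  0.00262193]), 'width': 0.08541285450844698} 0.0187 [[-5.31554322e-04  9.09033793e-01  4.16722067e-01  2.39446207e-01]
 [ 1.76605991e-03  4.16722329e-01 -9.09032112e-01 -5.22194347e-01]
 [-9.99998299e-01  2.52756190e-04 -1.82691870e-03  2.30435236e-01]
 [ 0.00000000e+00  0.00000000e+00  0.00000000e+00  1.00000000e+00]]
top [ 0.47012923 -0.06884655  1.07081014] -0.05585741467559523 444.0301968488662
scene [ 1.1918858  -0.64481548  0.70995192] -0.016372773174119993 447.4012674814111
```

View pics/top0.png

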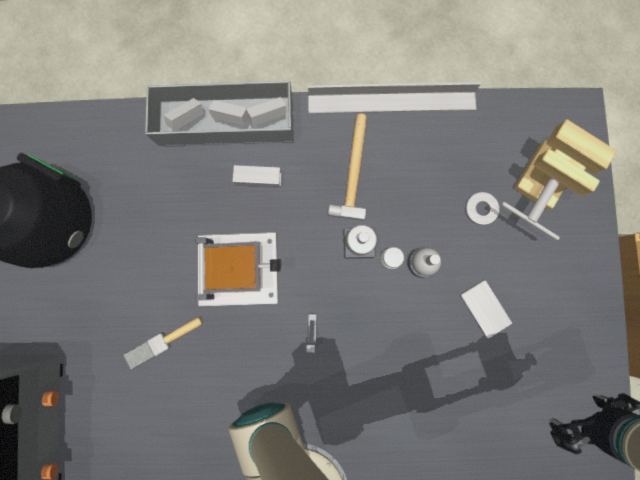

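View pics/scene0.png

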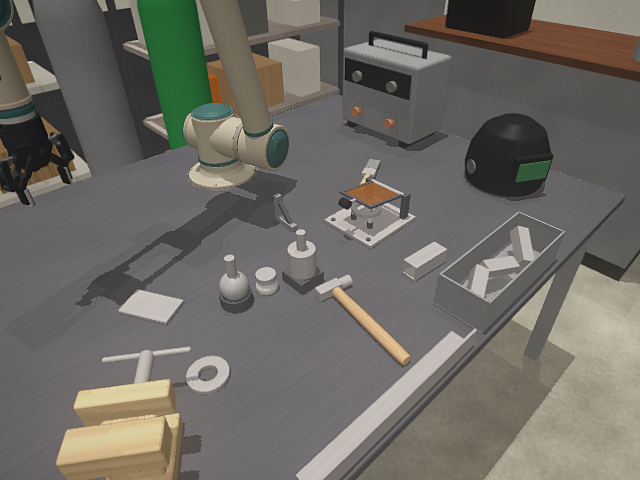

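The top view shows the jig around (237,268), with the knob at (275,265) and the hinge on the left. The round float is at (425,262), the long float at (360,240) and the tin at (392,258). Next I measure these.

Run:
```python
from h import *
np.set_printoptions(precision=4,suppress=True)
P=np.load("top0.npy"); I=cv2.imread("pics/top0.png"); S=np.load("scene0.npy"); J=cv2.imread("pics/scene0.png")
def loc(P,m): Q=P[m]; return Q[~np.isnan(Q).any(1)]
g=I.max(2)
for n,(u0,u1,v0,v1) in dict(knob=(262,290,252,280)).items():
    m=np.zeros(g.shape,bool); m[v0:v1,u0:u1]=g[v0:v1,u0:u1]<60; Q=loc(P,m); Q=Q[Q[:,2]>.05]; print("knob top",len(Q),np.median(Q,0),Q.min(0),Q.max(0))
m=np.zeros(g.shape,bool); m[192:214,335:356]=J.max(2)[192:214,335:356]<50; Q=loc(S,m); Q=Q[Q[:,2]>.05]; print("knob scene",len(Q),np.median(Q,0),Q.min(0),Q.max(0))
for nm,C,B in (("top",P,I),("scene",S,J)):
    hsv=cv2.cvtColor(B,cv2.COLOR_BGR2HSV); w=hsv
    m=(hsv[...,0]>5)&(hsv[...,0]<18)&(hsv[...,1]>180)
    Q=loc(C,m); Q=Q[(Q[:,2]>.05)&(Q[:,2]<.2)&(abs(Q[:,0]-.48)<.15)&(abs(Q[:,1]-.12)<.15)]
    c=np.median(Q,0);n=np.linalg.svd(Q-Q.mean(0),full_matrices=False)[2][2]; print(nm,"amber",len(Q),c,n*np.sign(n[2]))
    r=cv2.minAreaRect((Q[:,:2]*1000).astype(np.float32)); print(r)
# plate
m=(P[...,2]>.005)&(P[...,2]<.02); m[:, :185]=0;m[:,290:]=0;m[:225]=0;m[315:]=0
Q=loc(P,m); print("plate",len(Q),cv2.minAreaRect((Q[:,:2]*1000).astype(np.float32)))
# high points: necks, fit ball
for nm,C in (("top",P),("scene",S)):
    for tag,(u0,u1,v0,v1) in (dict(rnd=(405,450,240,285),lng=(340,382,220,262),tin=(380,406,245,272)) if nm=="top" else dict(rnd=(215,255,250,312),lng=(283,322,226,295),tin=(254,280,264,296))).items():
        Q=C[v0:v1,u0:u1].reshape(-1,3); Q=Q[~np.isnan(Q).any(1)]; Q=Q[(Q[:,2]>.01)]
        h=Q[Q[:,2]>Q[:,2].max()-.012]; print(nm,tag,"zmax",Q[:,2].max(),"top med",np.median(h,0),(h.min(0)+h.max(0))/2)
        if tag=="rnd":
            B=Q[(Q[:,2]>.045)&(Q[:,2]<.076)]
            A=np.c_[2*B,np.ones(len(B))]; 
            from scipy.optimize import least_squares
            r=least_squares(lambda c:np.linalg.norm(B-c,axis=1)-.032,np.r_[B[:,:2].mean(0),.05],loss="soft_l1",f_scale=.002); print("ball",len(B),r.x,np.abs(r.fun).mean())
```

```text
knob top 45 [0.5276 0.0307 0.1138] [0.5167 0.0265 0.1071] [0.5384 0.0443 0.1179]
knob scene 32 [0.5394 0.0294 0.1039] [0.5164 0.0245 0.0961] [0.5431 0.0466 0.1139]
top amber 1351 [0.5275 0.1453 0.0894] [-0.0027  0.1499  0.9887]
((526.864501953125, 140.19595336914062), (89.19194793701172, 110.00474548339844), 0.24675843119621277)
  return _methods._mean(a, axis=axis, dtype=dtype,
  ret = um.true_divide(
<stdin>:13: RuntimeWarning: Mean of empty slice.
Traceback (most recent call last):
IndexError: index 2 is out of bounds for axis 0 with size 0
```

```bash
python3 - <<'E' 2>&1 | grep -v Warn
from h import *
from scipy.optimize import least_squares
np.set_printoptions(precision=4,suppress=True)
P=np.load("top0.npy"); S=np.load("scene0.npy")
def ok(Q): Q=Q.reshape(-1,3); return Q[~np.isnan(Q).any(1)]
Q=ok(P[225:315,185:290]); 
p=Q[(Q[:,2]>.006)&(Q[:,2]<.02)]; print("plate",len(p),cv2.minAreaRect((p[:,:2]*1000).astype(np.float32)),np.median(p[:,2]))
pp=Q[(Q[:,1]>.17)&(Q[:,2]>.07)]; print("posts", pp.min(0),pp.max(0))
for nm,C in (("top",P),("scene",S)):
    for tag,(u0,u1,v0,v1) in (dict(rnd=(405,450,240,285),lng=(340,382,220,262),tin=(380,406,245,272)) if nm=="top" else dict(rnd=(215,255,250,312),lng=(283,322,226,295),tin=(254,280,264,296))).items():
        Q=ok(C[v0:v1,u0:u1]); Q=Q[Q[:,2]>.01]
        h=Q[Q[:,2]>Q[:,2].max()-.012]; print(nm,tag,"zmax",Q[:,2].max(),"mid",(h.min(0)+h.max(0))/2,h.max(0)-h.min(0))
        if tag=="rnd":
            B=Q[(Q[:,2]>.04)&(Q[:,2]<.076)]
            r=least_squares(lambda c:np.linalg.norm(B-c,axis=1)-.032,np.r_[B[:,:2].mean(0),.05],loss="soft_l1",f_scale=.002); print("ball",len(B),r.x,np.abs(r.fun).mean())
E
```

```text
plate 2268 ((525.6862182617188, 134.01332092285156), (238.734375, 196.842041015625), 86.60027313232422) 0.01273723441207264
posts [0.4545 0.17   0.0704] [0.5962 0.2166 0.093 ]
top rnd zmax 0.13202504453254882 mid [ 0.5322 -0.3058  0.1265] [0.0215 0.0216 0.0111]
ball 382 [ 0.532  -0.3059  0.0497] 0.0008148083128213417
top lng zmax 0.14652044712370949 mid [ 0.5819 -0.1551  0.1408] [0.0193 0.0195 0.0115]
top tin zmax 0.05015754883611345 mid [ 0.5433 -0.2312  0.0444] [0.0444 0.0432 0.0115]
scene rnd zmax 0.12895785710906782 mid [ 0.5333 -0.3077  0.1231] [0.0245 0.0201 0.0117]
ball 511 [ 0.5328 -0.3065  0.0492] 0.0009618846482172215
scene lng zmax 0.14326121533600877 mid [ 0.5835 -0.1554  0.1373] [0.0225 0.0226 0.012 ]
scene tin zmax 0.048874890593948006 mid [ 0.5469 -0.2321  0.0429] [0.0478 0.0462 0.012 ]
```

```bash
cat >> h.py <<'E'
def RZ(yaw): # tool down, jaw (z) axis at yaw
    c,s=np.cos(yaw),np.sin(yaw); x=np.array([0,0,-1.]); z=np.array([c,s,0]); return np.stack([x,np.cross(z,x),z],1)
def rows(wps, Rt=None):
    "rows through world waypoints; orientation turned evenly to Rt"
    M=T(); p=M[:3,3]; R0=R.from_matrix(M[:3,:3]); n=len(wps)
    w=(R0.inv()*R.from_matrix(Rt)).as_rotvec()/n if Rt is not None else np.zeros(3)
    for i,q in enumerate(wps):
        Rc=R0*R.from_rotvec(w*i); d=Rc.inv().apply(np.array(q)-p)/.12; print(i,np.round(d,3),np.round(w/(np.pi/2),4)); p=np.array(q)
def line(b,n,a=None):
    a=T()[:3,3] if a is None else np.array(a); return [a+(np.array(b)-a)*(i+1)/n for i in range(n)]
E
python3 - <<'E'
from h import *
rows(line([.527,.02,.24],14),RZ(0))
E
```

```text
0 [-0.005  0.29  -0.222] [-0.0519 -0.0001 -0.0001]
1 [-0.005  0.307 -0.198] [-0.0519 -0.0001 -0.0001]
2 [-0.005  0.322 -0.172] [-0.0519 -0.0001 -0.0001]
3 [-0.005  0.335 -0.145] [-0.0519 -0.0001 -0.0001]
4 [-0.005  0.346 -0.118] [-0.0519 -0.0001 -0.0001]
5 [-0.005  0.354 -0.089] [-0.0519 -0.0001 -0.0001]
6 [-0.005  0.36  -0.06 ] [-0.0519 -0.0001 -0.0001]
7 [-0.006  0.364 -0.03 ] [-0.0519 -0.0001 -0.0001]
8 [-0.006  0.365 -0.001] [-0.0519 -0.0001 -0.0001]
9 [-0.006  0.364  0.029] [-0.0519 -0.0001 -0.0001]
10 [-0.006  0.361  0.059] [-0.0519 -0.0001 -0.0001]
11 [-0.006  0.355  0.088] [-0.0519 -0.0001 -0.0001]
12 [-0.006  0.346  0.116] [-0.0519 -0.0001 -0.0001]
13 [-0.006  0.336  0.144] [-0.0519 -0.0001 -0.0001]
```

Emit:
{"method": "arm_command", "body": {
  "series": [
    {"dp": [-0.005, 0.29, -0.222], "angular": [-0.052, 0, 0], "gripper": 85},
    {"dp": [-0.005, 0.307, -0.198], "angular": [-0.052, 0, 0], "gripper": 85},
    {"dp": [-0.005, 0.322, -0.172], "angular": [-0.052, 0, 0], "gripper": 85},
    {"dp": [-0.005, 0.335, -0.145], "angular": [-0.052, 0, 0], "gripper": 85},
    {"dp": [-0.005, 0.346, -0.118], "angular": [-0.052, 0, 0], "gripper": 85},
    {"dp": [-0.005, 0.354, -0.089], "angular": [-0.052, 0, 0], "gripper": 85},
    {"dp": [-0.005, 0.36, -0.06], "angular": [-0.052, 0, 0], "gripper": 85},
    {"dp": [-0.005, 0.364, -0.03], "angular": [-0.052, 0, 0], "gripper": 85}
  ]
}}

```text
clock: 1.1
position: [0.4034, -0.2034, 0.2324]
ee_rot: [0.686, 0.168, 0.689, -0.164]
contact_force: [-0.3, 0.1, -0.0]
width: 0.0848
```

Run:
```python
from h import *
rows(line([.527,.02,.24],8),RZ(0))
```

```text
0 [-0.007  0.266  0.009] [-0.0376 -0.0004 -0.0004]
1 [-0.007  0.265  0.024] [-0.0376 -0.0004 -0.0004]
2 [-0.007  0.263  0.04 ] [-0.0376 -0.0004 -0.0004]
3 [-0.007  0.26   0.055] [-0.0376 -0.0004 -0.0004]
4 [-0.007  0.256  0.071] [-0.0376 -0.0004 -0.0004]
5 [-0.008  0.252  0.086] [-0.0376 -0.0004 -0.0004]
6 [-0.008  0.246  0.1  ] [-0.0376 -0.0004 -0.0004]
7 [-0.008  0.24   0.115] [-0.0376 -0.0004 -0.0004]
```

Tracking is good.

Emit:
{"method": "arm_command", "body": {
  "series": [
    {"dp": [-0.007, 0.266, 0.009], "angular": [-0.038, 0, 0], "gripper": 85},
    {"dp": [-0.007, 0.265, 0.024], "angular": [-0.038, 0, 0], "gripper": 85},
    {"dp": [-0.007, 0.263, 0.04], "angular": [-0.038, 0, 0], "gripper": 85},
    {"dp": [-0.007, 0.26, 0.055], "angular": [-0.038, 0, 0], "gripper": 85},
    {"dp": [-0.007, 0.256, 0.071], "angular": [-0.038, 0, 0], "gripper": 85},
    {"dp": [-0.007, 0.252, 0.086], "angular": [-0.038, 0, 0], "gripper": 85},
    {"dp": [-0.007, 0.246, 0.1], "angular": [-0.038, 0, 0], "gripper": 85},
    {"dp": [-0.007, 0.24, 0.115], "angular": [-0.038, 0, 0], "gripper": 85}
  ]
}}

```text
clock: 2.1
position: [0.5259, 0.0311, 0.2376]
ee_rot: [0.704, -0.005, 0.71, 0.011]
contact_force: [-0.3, 0.2, -0.1]
width: 0.0851
```

Run:
```python
from h import *
np.set_printoptions(precision=4,suppress=True)
d=grab("wrist"); C=cloud(d); np.save("w1.npy",C); cv2.imwrite("pics/w1.png",d["image"]); print(T(),d["c2w"])
```

```text
[[-0.0059 -0.0262  0.9996  0.5279]
 [ 0.012   0.9996  0.0262  0.0346]
 [-0.9999  0.0121 -0.0056  0.2376]
 [ 0.      0.      0.      1.    ]] [[ 0.9997 -0.0237  0.0018  0.5254]
 [ 0.0223  0.9618  0.2729  0.1008]
 [-0.0082 -0.2728  0.962   0.38  ]
 [ 0.      0.      0.      1.    ]]
```

View pics/w1.png

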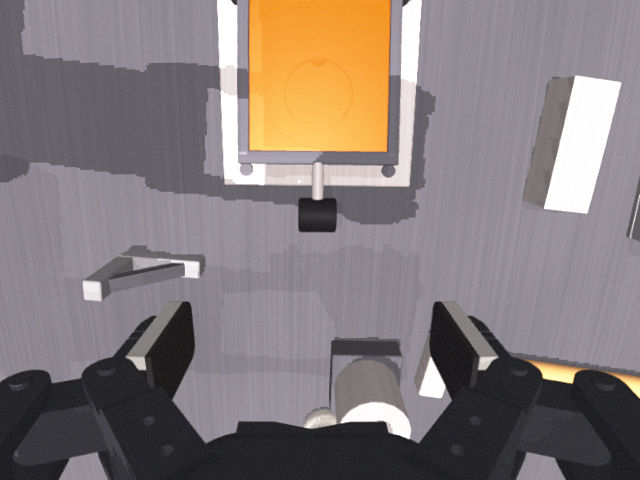

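The wrist view shows the knob at (317,215), the stem above it, and the frame's front edge at row 158. I measure it here.

Run:
```python
from h import *
np.set_printoptions(precision=4,suppress=True)
C=np.load("w1.npy"); I=cv2.imread("pics/w1.png")
m=np.zeros((480,640),bool); m[192:238,292:342]=I[192:238,292:342].max(2)<55
Q=C[m]; Q=Q[~np.isnan(Q).any(1)]; Q=Q[Q[:,2]>.07]; print(len(Q),Q.min(0),Q.max(0),Q.mean(0))
for p in [(250,145),(387,148),(250,40),(385,40),(245,158),(395,158),(318,180)]: print(p,C[p[1],p[0]])
m=(C[...,2]>.008)&(C[...,2]<.018); m[:, :215]=0; m[:,425:]=0; m[190:]=0
Q=C[m]; print(len(Q)); 
for y in (.03,.04,.06,.08,.1,.12): q=Q[abs(Q[:,1]-y)<.003]; print(y,len(q), q[:,0].min() if len(q) else 0,q[:,0].max() if len(q) else 0)
for x in (.46,.5,.54,.58): q=Q[abs(Q[:,0]-x)<.003]; print(x,q[:,1].min() if len(q) else 0)
print(np.array(T()[:3,3]))
```

```text
959 [0.5156 0.0257 0.1011] [0.5407 0.0487 0.116 ] [0.5279 0.0391 0.1117]
(250, 145) [0.4813 0.0835 0.0972]
(387, 148) [0.5746 0.0837 0.0987]
(250, 40) [0.4807 0.1521 0.0876]
(385, 40) [0.5707 0.1541 0.0872]
(245, 158) [0.4781 0.0749 0.0999]
(395, 158) [0.5801 0.0774 0.1012]
(318, 180) [0.5283 0.0614 0.1037]
9044
0.03 0 0 0
0.04 70 0.4453153735697527 0.553273566480445
0.06 1060 0.4435976825084724 0.6125710072653511
0.08 197 0.4433295885386642 0.6125027040662715
0.1 211 0.44312145050067986 0.6121817702534695
0.12 220 0.44226646931510705 0.6120386307312392
0.46 0.04176880960805334
0.5 0.04283615759499605
0.54 0.043876609872739884
0.58 0.04368080998513143
[0.5279 0.0346 0.2376]
```

Emit:
{"method": "arm_command", "body": {
  "series": [
    {"dp": [0.21, 0.004, 0], "angular": [0, 0, 0], "gripper": 60},
    {"dp": [0.21, 0.004, 0], "angular": [0, 0, 0], "gripper": 60},
    {"dp": [0.21, 0, 0], "angular": [0, 0, 0], "gripper": 60},
    {"dp": [0.21, 0, 0], "angular": [0, 0, 0], "gripper": 60},
    {"dp": [0.21, 0, 0], "angular": [0, 0, 0], "gripper": 60},
    {"dp": [0.14, 0, 0], "angular": [0, 0, 0], "gripper": 60},
    {"dp": [0.03, 0, 0], "angular": [0, 0, 0], "gripper": 60},
    {"dp": [0, 0, 0], "angular": [0, 0, 0], "gripper": 60}
  ],
  "grip_force": 35
}}

```text
clock: 3.15
position: [0.5258, 0.0385, 0.085]
ee_rot: [0.704, -0.006, 0.71, 0.014]
contact_force: [-0.3, -0.0, -0.5]
width: 0.0598
```

Emit:
{"method": "arm_command", "body": {
  "series": [
    {"dp": [0, 0, 0.01], "angular": [0, 0, 0], "gripper": 15},
    {"dp": [0, 0, 0], "angular": [0, 0, 0], "gripper": 15},
    {"dp": [0, 0, 0], "angular": [0, 0, 0], "gripper": 15},
    {"dp": [0, 0, 0], "angular": [0, 0, 0], "gripper": 15},
    {"dp": [0, 0, 0], "angular": [0, 0, 0], "gripper": 15},
    {"dp": [0, 0, 0], "angular": [0, 0, 0], "gripper": 15},
    {"dp": [0, 0, 0], "angular": [0, 0, 0], "gripper": 15},
    {"dp": [0, 0, 0], "angular": [0, 0, 0], "gripper": 15}
  ]
}}

```text
clock: 4.15
position: [0.5281, 0.0384, 0.0864]
ee_rot: [0.705, -0.005, 0.709, 0.014]
contact_force: [0.9, -0.0, -2.4]
width: 0.0253
```

Run:
```python
from h import *
s=get_state();p=T()[:3,3];print(p,s["width"],s["contact_force"])
H=np.array([0.206,.078]); r=.17
k0=.15; off=p[1:]-(H+r*np.array([-np.cos(k0),np.sin(k0)]))
print(off)
A=np.linspace(k0,1.83,17)[1:]
rows([[p[0],*(H+r*np.array([-np.cos(a),np.sin(a)])+off)] for a in A])
```

```text
[0.52810059 0.03841102 0.08643525] 0.025308517686507947 [ 0.89946877 -0.03859793 -2.43935862]
[ 0.0005021  -0.01696923]
0 [-0.145  0.032 -0.   ] [0. 0. 0.]
1 [-0.141  0.047  0.   ] [0. 0. 0.]
2 [-0.135  0.061  0.001] [0. 0. 0.]
3 [-0.128  0.075  0.001] [0. 0. 0.]
4 [-0.12   0.088  0.002] [0. 0. 0.]
5 [-0.11   0.1    0.002] [0. 0. 0.]
6 [-0.099  0.111  0.002] [0. 0. 0.]
7 [-0.087  0.121  0.003] [0. 0. 0.]
8 [-0.073  0.129  0.003] [0. 0. 0.]
9 [-0.059  0.136  0.003] [0. 0. 0.]
10 [-0.045  0.142  0.003] [0. 0. 0.]
11 [-0.03   0.146  0.004] [0. 0. 0.]
12 [-0.014  0.148  0.004] [0. 0. 0.]
13 [0.001 0.149 0.004] [0. 0. 0.]
14 [0.017 0.148 0.004] [0. 0. 0.]
15 [0.032 0.145 0.004] [0. 0. 0.]
```

Emit:
{"method": "arm_command", "body": {
  "series": [
    {"dp": [-0.145, 0.032, 0], "angular": [0, 0, 0], "gripper": 15},
    {"dp": [-0.141, 0.047, 0], "angular": [0, 0, 0], "gripper": 15},
    {"dp": [-0.135, 0.061, 0], "angular": [0, 0, 0], "gripper": 15},
    {"dp": [-0.128, 0.075, 0], "angular": [0, 0, 0], "gripper": 15},
    {"dp": [-0.12, 0.088, 0], "angular": [0, 0, 0], "gripper": 15},
    {"dp": [-0.11, 0.1, 0], "angular": [0, 0, 0], "gripper": 15},
    {"dp": [-0.1, 0.11, 0], "angular": [0, 0, 0], "gripper": 15},
    {"dp": [-0.087, 0.12, 0], "angular": [0, 0, 0], "gripper": 15}
  ]
}}

```text
clock: 5.15
position: [0.5269, 0.1152, 0.2036]
ee_rot: [0.704, -0.006, 0.71, 0.012]
contact_force: [2.6, 0.5, -10.1]
width: 0.0254
```

```bash
cat > arc.py <<'E'
from h import *
import sys
s=get_state();M=T();p=M[:3,3];print(M,s["width"],s["contact_force"])
H=np.array([0.206,.078]); r=.17; off=np.array([.0005,-.017])
v=p[1:]-off-H; k0=np.arctan2(v[1],-v[0]); print("angle",k0,"radius",np.hypot(*v))
n=int(sys.argv[1])
A=np.linspace(k0,float(sys.argv[2]),n+1)[1:]
rows([[p[0],*(H+r*np.array([-np.cos(a),np.sin(a)])+off)] for a in A])
E
python3 arc.py 7 1.83
```

```text
[[-0.0093501  -0.02532056  0.99963566  0.52689804]
 [ 0.00961043  0.99963091  0.02541033  0.1152208 ]
 [-0.9999101   0.00984452 -0.00910331  0.20360122]
 [ 0.          0.          0.          1.        ]] 0.025367042154746163 [  2.61359168   0.51384393 -10.10485731]
angle 1.0014114084728187 radius 0.16931331685104
0 [-0.085  0.144  0.003] [0. 0. 0.]
1 [-0.063  0.155  0.003] [0. 0. 0.]
2 [-0.044  0.162  0.004] [0. 0. 0.]
3 [-0.024  0.166  0.004] [0. 0. 0.]
4 [-0.005  0.167  0.004] [0. 0. 0.]
5 [0.015 0.167 0.004] [0. 0. 0.]
6 [0.035 0.164 0.004] [0. 0. 0.]
```

Emit:
{"method": "arm_command", "body": {
  "series": [
    {"dp": [-0.083, 0.144, 0], "angular": [0, 0, 0], "gripper": 15},
    {"dp": [-0.063, 0.155, 0], "angular": [0, 0, 0], "gripper": 15},
    {"dp": [-0.044, 0.162, 0], "angular": [0, 0, 0], "gripper": 15},
    {"dp": [-0.024, 0.166, 0], "angular": [0, 0, 0], "gripper": 15},
    {"dp": [-0.005, 0.167, 0], "angular": [0, 0, 0], "gripper": 15},
    {"dp": [0.012, 0.165, 0], "angular": [0, 0, 0], "gripper": 15},
    {"dp": [0.02, 0.1, 0], "angular": [0, 0, 0], "gripper": 15},
    {"dp": [0, 0, 0], "angular": [0, 0, 0], "gripper": 15}
  ]
}}

```text
clock: 6.15
position: [0.525, 0.2475, 0.2291]
ee_rot: [0.705, -0.012, 0.709, 0.009]
contact_force: [3.9, -1.3, -8.3]
width: 0.0252
```

```bash
python3 arc.py 2 1.83
```

```text
[[-0.00541193 -0.02989787  0.99953831  0.5250338 ]
 [-0.00351775  0.99954733  0.02987909  0.24752916]
 [-0.99997917 -0.00335442 -0.00551466  0.22910516]
 [ 0.          0.          0.          1.        ]] 0.02515912688752786 [ 3.91592854 -1.27050973 -8.26837667]
angle 1.8101845954501734 radius 0.17303969521926096
0 [0.028 0.008 0.   ] [0. 0. 0.]
1 [0.003 0.014 0.   ] [0. 0. 0.]
```

Emit:
{"method": "arm_command", "body": {
  "series": [
    {"dp": [0, 0, 0], "angular": [0, 0, 0], "gripper": 60},
    {"dp": [0, 0, 0], "angular": [0, 0, 0], "gripper": 60},
    {"dp": [0, 0, 0], "angular": [0, 0, 0], "gripper": 60},
    {"dp": [0, 0, 0], "angular": [0, 0, 0], "gripper": 60},
    {"dp": [-0.2, 0, 0], "angular": [0, 0, 0], "gripper": 60},
    {"dp": [-0.25, 0, 0], "angular": [0, 0, 0], "gripper": 60},
    {"dp": [-0.25, -0.2, 0], "angular": [0, 0, 0], "gripper": 60},
    {"dp": [-0.05, -0.4, 0], "angular": [0, 0, 0], "gripper": 60}
  ]
}}

```text
clock: 7.15
position: [0.5254, 0.1786, 0.3248]
ee_rot: [0.704, -0.011, 0.71, 0.014]
contact_force: [0.7, -1.4, 0.6]
width: 0.0601
```

Run:
```python
from h import *
rows(line([.528,.04,.30],5))
```

```text
0 [ 0.04  -0.231 -0.003] [0. 0. 0.]
1 [ 0.04  -0.231 -0.003] [0. 0. 0.]
2 [ 0.04  -0.231 -0.003] [0. 0. 0.]
3 [ 0.04  -0.231 -0.003] [0. 0. 0.]
4 [ 0.04  -0.231 -0.003] [0. 0. 0.]
```

Run:
```python
from h import *
np.set_printoptions(precision=4,suppress=True)
d=grab("scene"); np.save("s2.npy",cloud(d)); 
e=grab("wrist"); np.save("w2.npy",cloud(e)); cv2.imwrite("pics/w2.png",np.hstack([cv2.resize(d["image"][130:270,290:450],(400,350)),cv2.resize(e["image"],(400,300),interpolation=cv2.INTER_AREA)][:1]) if 0 else e["image"]); cv2.imwrite("pics/s2.png",d["image"])
print(T()[:3,3])
```

```text
[0.5249 0.1745 0.324 ]
```

View pics/w2.png

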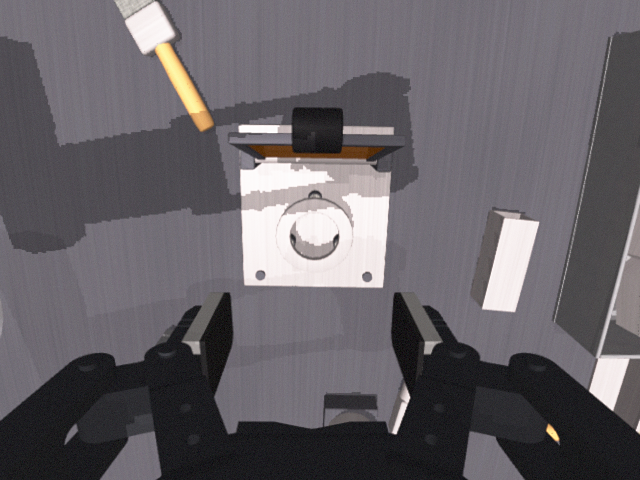

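View pics/s2.png

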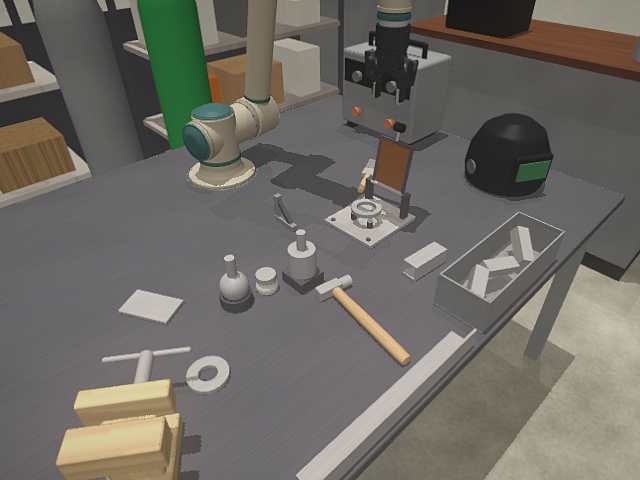

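The cover stands open and leans back. In the wrist view the knob is at (318,130) and the ring at (315,234). In the scene view the ring is at (367,210). I fit the ring centre and the cover angle.

Run:
```python
from h import *
from scipy.optimize import least_squares
np.set_printoptions(precision=4,suppress=True)
W=np.load("w2.npy"); S=np.load("s2.npy")
for nm,C,(u0,u1,v0,v1) in (("w",W,(265,365,185,285)),("s",S,(345,392,192,226))):
    Q=C[v0:v1,u0:u1].reshape(-1,3); Q=Q[(Q[:,2]>.049)&(Q[:,2]<.066)&(np.hypot(Q[:,0]-.526,Q[:,1]-.121)<.05)]
    zz=np.median(Q[:,2]); Q=Q[abs(Q[:,2]-zz)<.004]
    f=lambda c:(lambda r:np.maximum(r-.041,0)+np.maximum(.026-r,0))(np.hypot(Q[:,0]-c[0],Q[:,1]-c[1]))
    r=least_squares(f,[.526,.121],loss="soft_l1",f_scale=.001); print(nm,len(Q),"z",zz,r.x, np.abs(r.fun).mean(),"bbox",(Q.min(0)+Q.max(0))/2,Q.max(0)-Q.min(0))
I=cv2.imread("pics/s2.png"); hsv=cv2.cvtColor(I,cv2.COLOR_BGR2HSV)[140:190,378:412]; Q=S[140:190,378:412][hsv[...,1]>130]
Q=Q[(Q[:,2]>.09)&(Q[:,2]<.24)&(abs(Q[:,1]-.22)<.05)]; Q=Q[~np.isnan(Q).any(1)]
n=np.linalg.svd(Q-Q.mean(0),full_matrices=False)[2][2]; n*=-np.sign(n[1]); print(len(Q),n,"angle",np.arctan2(-n[1],n[2]), np.degrees(np.arctan2(n[2],n[1])))
K=W[112:150,296:340].reshape(-1,3); K=K[K[:,2]>.2]; print("knob",K.min(0),K.max(0),K.mean(0))
rows(line([.532,-.25,.27],8))
```

```text
w 2670 z 0.0560874787174252 [0.5267 0.1208] 3.117572420538062e-06 bbox [0.5269 0.1206 0.0555] [0.0805 0.0796 0.0067]
s 293 z 0.056452123162894774 [0.5285 0.1189] 4.583457261167699e-05 bbox [0.5275 0.1195 0.0562] [0.0808 0.0827 0.0076]
1131 [ 0.0053 -0.9836  0.1804] angle 1.3894344694873026 169.60873101162102
knob [0.5145 0.2259 0.2504] [0.5372 0.2451 0.2581] [0.5257 0.2357 0.2549]
0 [ 0.056 -0.442 -0.004] [0. 0. 0.]
1 [ 0.056 -0.442 -0.004] [0. 0. 0.]
2 [ 0.056 -0.442 -0.004] [0. 0. 0.]
3 [ 0.056 -0.442 -0.004] [0. 0. 0.]
4 [ 0.056 -0.442 -0.004] [0. 0. 0.]
5 [ 0.056 -0.442 -0.004] [0. 0. 0.]
6 [ 0.056 -0.442 -0.004] [0. 0. 0.]
7 [ 0.056 -0.442 -0.004] [0. 0. 0.]
```

Emit:
{"method": "arm_command", "body": {
  "series": [
    {"dp": [0.056, -0.442, -0.004], "angular": [0, 0, 0], "gripper": 60},
    {"dp": [0.056, -0.442, -0.004], "angular": [0, 0, 0], "gripper": 60},
    {"dp": [0.056, -0.442, -0.004], "angular": [0, 0, 0], "gripper": 60},
    {"dp": [0.056, -0.442, -0.004], "angular": [0, 0, 0], "gripper": 60},
    {"dp": [0.056, -0.442, -0.004], "angular": [0, 0, 0], "gripper": 60},
    {"dp": [0.056, -0.442, -0.004], "angular": [0, 0, 0], "gripper": 60},
    {"dp": [0.056, -0.442, -0.004], "angular": [0, 0, 0], "gripper": 60},
    {"dp": [0.056, -0.442, -0.004], "angular": [0, 0, 0], "gripper": 60}
  ]
}}

```text
clock: 8.25
position: [0.5345, -0.2541, 0.2668]
ee_rot: [0.706, -0.008, 0.708, 0.015]
contact_force: [0.6, 0.7, -1.1]
width: 0.0597
```

Run:
```python
from h import *
rows(line([.532,-.3065,.20],6),RZ(0.017))
```

```text
0 [ 0.092 -0.074 -0.006] [ 0.0017 -0.0004 -0.001 ]
1 [ 0.092 -0.073 -0.005] [ 0.0017 -0.0004 -0.001 ]
2 [ 0.092 -0.073 -0.005] [ 0.0017 -0.0004 -0.001 ]
3 [ 0.092 -0.073 -0.005] [ 0.0017 -0.0004 -0.001 ]
4 [ 0.093 -0.073 -0.005] [ 0.0017 -0.0004 -0.001 ]
5 [ 0.093 -0.073 -0.005] [ 0.0017 -0.0004 -0.001 ]
```

Emit:
{"method": "arm_command", "body": {
  "series": [
    {"dp": [0.092, -0.073, -0.005], "angular": [0.002, 0, -0.001], "gripper": 60},
    {"dp": [0.092, -0.073, -0.005], "angular": [0.002, 0, -0.001], "gripper": 60},
    {"dp": [0.092, -0.073, -0.005], "angular": [0.002, 0, -0.001], "gripper": 60},
    {"dp": [0.092, -0.073, -0.005], "angular": [0.002, 0, -0.001], "gripper": 60},
    {"dp": [0.092, -0.073, -0.005], "angular": [0.002, 0, -0.001], "gripper": 60},
    {"dp": [0.092, -0.073, -0.005], "angular": [0.002, 0, -0.001], "gripper": 60},
    {"dp": [0, 0, 0], "angular": [0, 0, 0], "gripper": 60},
    {"dp": [0, 0, 0], "angular": [0, 0, 0], "gripper": 60}
  ]
}}

```text
clock: 9.25
position: [0.5321, -0.3072, 0.1946]
ee_rot: [0.705, -0.003, 0.709, 0.006]
contact_force: [-1.0, 0.4, 0.0]
width: 0.06
```

Run:
```python
from h import *
from scipy.optimize import least_squares
np.set_printoptions(precision=4,suppress=True)
d=grab("wrist"); C=cloud(d); cv2.imwrite("pics/w3.png",d["image"]); M=T(); print(M)
Q=C.reshape(-1,3); Q=Q[np.hypot(Q[:,0]-.5325,Q[:,1]+.3065)<.045]; 
B=Q[(Q[:,2]>.04)&(Q[:,2]<.076)]
r=least_squares(lambda c:np.linalg.norm(B-c,axis=1)-.032,[.532,-.306,.05],loss="soft_l1",f_scale=.002); print("ball",len(B),r.x,np.abs(r.fun).mean())
N=Q[(Q[:,2]>.122)&(Q[:,2]<.135)&(np.hypot(Q[:,0]-.5325,Q[:,1]+.3065)<.02)]; print("neck",len(N),(N.min(0)+N.max(0))/2,N.max(0)-N.min(0),np.median(N,0))
rows(line([.532,-.3065,.092],6),RZ(0.017))
```

```text
[[-0.005  -0.0122  0.9999  0.532 ]
 [ 0.0036  0.9999  0.0122 -0.3072]
 [-1.      0.0037 -0.0049  0.1946]
 [ 0.      0.      0.      1.    ]]
ball 3719 [ 0.5326 -0.307   0.0483] 0.00035302788441534446
neck 1196 [ 0.5326 -0.306   0.1249] [0.0214 0.0218 0.0057] [ 0.5325 -0.3057  0.1257]
0 [0.142 0.    0.001] [-0.0005 -0.0005 -0.0004]
1 [0.142 0.001 0.001] [-0.0005 -0.0005 -0.0004]
2 [0.142 0.001 0.   ] [-0.0005 -0.0005 -0.0004]
3 [0.142 0.001 0.   ] [-0.0005 -0.0005 -0.0004]
4 [0.142 0.001 0.   ] [-0.0005 -0.0005 -0.0004]
5 [0.142 0.001 0.   ] [-0.0005 -0.0005 -0.0004]
```

View pics/w3.png

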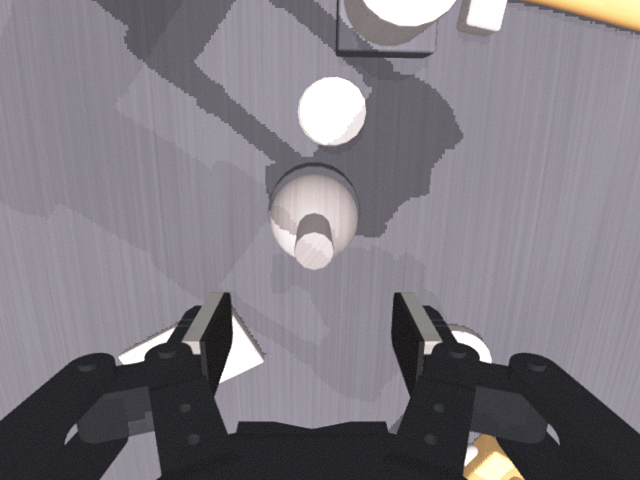

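The round float's neck at (314,250) is centred between the jaws. I descend and grip.

Emit:
{"method": "arm_command", "body": {
  "series": [
    {"dp": [0.142, 0, 0.001], "angular": [0, 0, 0], "gripper": 60},
    {"dp": [0.142, 0, 0.001], "angular": [0, 0, 0], "gripper": 60},
    {"dp": [0.142, 0.002, 0], "angular": [0, 0, 0], "gripper": 60},
    {"dp": [0.142, 0.002, 0], "angular": [0, 0, 0], "gripper": 60},
    {"dp": [0.142, 0, 0], "angular": [0, 0, 0], "gripper": 60},
    {"dp": [0.1, 0, 0], "angular": [0, 0, 0], "gripper": 60},
    {"dp": [0.01, 0, 0], "angular": [0, 0, 0], "gripper": 60},
    {"dp": [0, 0, 0], "angular": [0, 0, 0], "gripper": 60}
  ]
}}

```text
clock: 10.3
position: [0.5314, -0.3045, 0.09]
ee_rot: [0.705, -0.003, 0.709, 0.006]
contact_force: [0.5, 1.0, 0.2]
width: 0.0599
```

Run:
```python
from h import *
print(T());rows([[.5325,-.3065,.092]],RZ(0.017))
```

```text
[[-0.00493241 -0.01359343  0.99989544  0.53144304]
 [ 0.00430748  0.99989804  0.01361472 -0.30445481]
 [-0.99997856  0.00437418 -0.00487335  0.08996647]
 [ 0.          0.          0.          1.        ]]
0 [-0.017 -0.017  0.008] [-0.0022 -0.0031 -0.0028]
```

Emit:
{"method": "arm_command", "body": {
  "series": [
    {"dp": [-0.015, -0.017, 0.008], "angular": [-0.002, -0.003, -0.003], "gripper": 60},
    {"dp": [0, 0, 0], "angular": [0, 0, 0], "gripper": 10},
    {"dp": [0, 0, 0], "angular": [0, 0, 0], "gripper": 10},
    {"dp": [0, 0, 0], "angular": [0, 0, 0], "gripper": 10},
    {"dp": [0, 0, 0], "angular": [0, 0, 0], "gripper": 10},
    {"dp": [0, 0, 0], "angular": [0, 0, 0], "gripper": 10},
    {"dp": [0, 0, 0], "angular": [0, 0, 0], "gripper": 10},
    {"dp": [0, 0, 0], "angular": [0, 0, 0], "gripper": 10}
  ],
  "grip_force": 70
}}

```text
clock: 11.3
position: [0.5332, -0.3074, 0.0939]
ee_rot: [0.708, -0.007, 0.706, 0.005]
contact_force: [-0.4, -0.4, -0.1]
width: 0.0203
```

Run:
```python
from h import *
print(T(),get_state()["width"])
```

```text
[[ 0.00273014 -0.01699179  0.9998519   0.53316969]
 [-0.00293145  0.9998512   0.01699978 -0.30741397]
 [-0.99999198 -0.00297743  0.00267993  0.09387795]
 [ 0.          0.          0.          1.        ]] 0.020283493615728225
```

Emit:
{"method": "arm_command", "body": {
  "series": [
    {"dp": [-0.1, 0, 0], "angular": [0, 0, 0], "gripper": 10},
    {"dp": [-0.18, 0, 0], "angular": [0, 0, 0], "gripper": 10},
    {"dp": [-0.2, 0, 0], "angular": [0, 0, 0], "gripper": 10},
    {"dp": [-0.25, 0, 0], "angular": [0, 0, 0], "gripper": 10},
    {"dp": [-0.25, 0, 0], "angular": [0, 0, 0], "gripper": 10},
    {"dp": [-0.25, 0, 0], "angular": [0, 0, 0], "gripper": 10},
    {"dp": [-0.2, 0.1, 0], "angular": [0, 0, 0], "gripper": 10},
    {"dp": [-0.05, 0.3, 0], "angular": [0, 0, 0], "gripper": 10}
  ]
}}

```text
clock: 12.3
position: [0.5315, -0.2591, 0.2778]
ee_rot: [0.707, -0.005, 0.707, 0.005]
contact_force: [0.7, 0.7, -2.7]
width: 0.0203
```

Run:
```python
from h import *
print(T()[:3,3],get_state()["width"],get_state()["contact_force"]);rows(line([.5277,.1,.255],8),RZ(0.017))
```

```text
[ 0.53154509 -0.25912437  0.27780035] 0.020345502650467456 [ 0.68895886  0.66929371 -2.6964576 ]
0 [0.023 0.374 0.001] [-0.0002  0.0001  0.0001]
1 [0.024 0.374 0.001] [-0.0002  0.0001  0.0001]
2 [0.024 0.374 0.001] [-0.0002  0.0001  0.0001]
3 [0.024 0.374 0.002] [-0.0002  0.0001  0.0001]
4 [0.024 0.374 0.002] [-0.0002  0.0001  0.0001]
5 [0.024 0.374 0.002] [-0.0002  0.0001  0.0001]
6 [0.024 0.374 0.002] [-0.0002  0.0001  0.0001]
7 [0.024 0.374 0.002] [-0.0002  0.0001  0.0001]
```

Emit:
{"method": "arm_command", "body": {
  "series": [
    {"dp": [0.01, 0.374, 0.001], "angular": [0, 0, 0], "gripper": 10},
    {"dp": [0.01, 0.4, 0.001], "angular": [0, 0, 0], "gripper": 10},
    {"dp": [0.01, 0.4, 0.001], "angular": [0, 0, 0], "gripper": 10},
    {"dp": [0.02, 0.4, 0.001], "angular": [0, 0, 0], "gripper": 10},
    {"dp": [0.03, 0.4, 0.001], "angular": [0, 0, 0], "gripper": 10},
    {"dp": [0.03, 0.4, 0.002], "angular": [0, 0, 0], "gripper": 10},
    {"dp": [0.03, 0.35, 0.002], "angular": [0, 0, 0], "gripper": 10},
    {"dp": [0.03, 0.2, 0.002], "angular": [0, 0, 0], "gripper": 10}
  ]
}}

```text
clock: 13.3
position: [0.5274, 0.1037, 0.2616]
ee_rot: [0.71, -0.004, 0.704, 0.004]
contact_force: [0.5, -0.9, -3.4]
width: 0.0203
```

Run:
```python
from h import *
print(T(),get_state()["width"],get_state()["contact_force"]);rows(line([.5277,.1196,.145],6),RZ(0.017))
```

```text
[[ 8.49080628e-03 -1.22304485e-02  9.99889155e-01  5.27398623e-01]
 [ 9.62737118e-05  9.99925205e-01  1.22300719e-02  1.03662128e-01]
 [-9.99963948e-01 -7.58013137e-06  8.49134869e-03  2.61592153e-01]
 [ 0.00000000e+00  0.00000000e+00  0.00000000e+00  1.00000000e+00]] 0.020318732675437018 [ 0.53930584 -0.87861079 -3.37034589]
0 [ 0.162  0.022 -0.001] [-0.0005  0.0009  0.    ]
1 [ 0.162  0.022 -0.   ] [-0.0005  0.0009  0.    ]
2 [ 0.162  0.022 -0.   ] [-0.0005  0.0009  0.    ]
3 [0.162 0.022 0.   ] [-0.0005  0.0009  0.    ]
4 [0.162 0.022 0.   ] [-0.0005  0.0009  0.    ]
5 [0.162 0.022 0.001] [-0.0005  0.0009  0.    ]
```

Emit:
{"method": "arm_command", "body": {
  "series": [
    {"dp": [0.1, 0.03, 0], "angular": [0, 0.001, 0], "gripper": 10},
    {"dp": [0.18, 0.03, 0], "angular": [0, 0.001, 0], "gripper": 10},
    {"dp": [0.18, 0.02, 0], "angular": [0, 0.001, 0], "gripper": 10},
    {"dp": [0.18, 0.01, 0], "angular": [0, 0.001, 0], "gripper": 10},
    {"dp": [0.15, 0.01, 0], "angular": [0, 0.001, 0], "gripper": 10},
    {"dp": [0.1, 0, 0], "angular": [0, 0.001, 0], "gripper": 10},
    {"dp": [0.01, 0, 0], "angular": [0, 0, 0], "gripper": 10},
    {"dp": [0, 0, 0], "angular": [0, 0, 0], "gripper": 10}
  ]
}}

```text
clock: 14.3
position: [0.5268, 0.1117, 0.1492]
ee_rot: [0.706, -0.006, 0.708, 0.003]
contact_force: [-0.4, -0.1, -2.5]
width: 0.0204
```

Run:
```python
from h import *
from scipy.optimize import least_squares
np.set_printoptions(precision=4,suppress=True)
M=T();print(M,get_state()["contact_force"])
for n in ("wrist","scene"):
    d=grab(n); C=cloud(d); cv2.imwrite(f"pics/{n}4.png",d["image"])
    Q=C.reshape(-1,3); Q=Q[np.hypot(Q[:,0]-M[0,3],Q[:,1]-M[1,3])<.06]
    B=Q[(Q[:,2]>.075)&(Q[:,2]<.126)&(np.hypot(Q[:,0]-M[0,3],Q[:,1]-M[1,3])<.036)]
    if len(B)>20:
        r=least_squares(lambda c:np.linalg.norm(B-c,axis=1)-.032,[M[0,3],M[1,3],.1],loss="soft_l1",f_scale=.001); print(n,"ball",len(B),r.x,np.abs(r.fun).mean())
    G=Q[abs(Q[:,2]-.0565)<.004]
    f=lambda c:(lambda r:np.maximum(r-.041,0)+np.maximum(.026-r,0))(np.hypot(G[:,0]-c[0],G[:,1]-c[1]))
    if len(G)>50:print("ring",len(G),least_squares(f,[.527,.12],loss="soft_l1",f_scale=.001).x,G.min(0),G.max(0))
rows([[.5277,.1196,.121]],RZ(0.017))
```

```text
[[-0.0024 -0.0121  0.9999  0.5268]
 [-0.0044  0.9999  0.0121  0.1117]
 [-1.     -0.0043 -0.0025  0.1492]
 [ 0.      0.      0.      1.    ]] [-0.3827 -0.1176 -2.4635]
wrist ball 4980 [0.5262 0.112  0.104 ] 0.00030116043765835484
ring 4812 [0.5268 0.1198] [0.4862 0.1058 0.0525] [0.5676 0.1609 0.0587]
scene ball 327 [0.5259 0.113  0.1052] 0.0010796957871677538
ring 232 [0.5284 0.1181] [0.4848 0.0769 0.0527] [0.5691 0.1595 0.0603]
0 [0.237 0.065 0.007] [-0.003  -0.0012  0.0027]
```

View pics/wrist4.png

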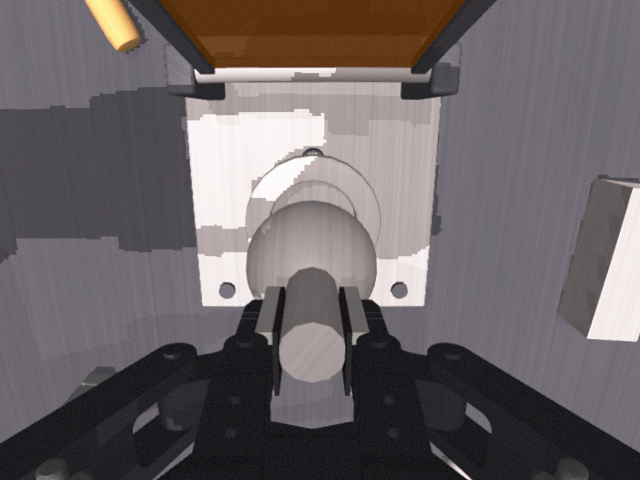

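The ball hangs about 8 mm short of the ring centre in y. I shift it first, then lower it.

Emit:
{"method": "arm_command", "body": {
  "series": [
    {"dp": [0, 0.05, 0.008], "angular": [0, 0, 0], "gripper": 10},
    {"dp": [0, 0.018, 0.003], "angular": [0, 0, 0], "gripper": 10},
    {"dp": [0, 0, 0], "angular": [0, 0, 0], "gripper": 10},
    {"dp": [0.06, 0, 0], "angular": [0, 0, 0], "gripper": 10},
    {"dp": [0.06, 0, 0], "angular": [0, 0, 0], "gripper": 10},
    {"dp": [0.05, 0, 0], "angular": [0, 0, 0], "gripper": 10},
    {"dp": [0, 0, 0], "angular": [0, 0, 0], "gripper": 10},
    {"dp": [0, 0, 0], "angular": [0, 0, 0], "gripper": 10}
  ]
}}

```text
clock: 15.4
position: [0.5286, 0.1208, 0.1284]
ee_rot: [0.707, -0.006, 0.707, 0.003]
contact_force: [-0.6, -0.6, -3.2]
width: 0.0202
```

Run:
```python
from h import *
print(T(),get_state()["contact_force"]); rows([[.5272,.1198,.121]],RZ(0.017))
```

```text
[[-3.36610974e-04 -1.28286371e-02  9.99917653e-01  5.28631281e-01]
 [-4.13083650e-03  9.99909196e-01  1.28271380e-02  1.20760746e-01]
 [-9.99991411e-01 -4.12617858e-03 -3.89573410e-04  1.28417211e-01]
 [ 0.00000000e+00  0.00000000e+00  0.00000000e+00  1.00000000e+00]] [-0.58382262 -0.62578435 -3.16860067]
0 [ 0.062 -0.008 -0.012] [-0.0027 -0.0003  0.0026]
```

Emit:
{"method": "arm_command", "body": {
  "series": [
    {"dp": [0.03, -0.008, -0.01], "angular": [0, 0, 0], "gripper": 10},
    {"dp": [0.03, 0, 0], "angular": [0, 0, 0], "gripper": 10},
    {"dp": [0.03, 0, 0], "angular": [0, 0, 0], "gripper": 10},
    {"dp": [0.03, 0, 0], "angular": [0, 0, 0], "gripper": 10},
    {"dp": [0.03, 0, 0], "angular": [0, 0, 0], "gripper": 10},
    {"dp": [0.03, 0, 0], "angular": [0, 0, 0], "gripper": 10},
    {"dp": [0, 0, 0], "angular": [0, 0, 0], "gripper": 10},
    {"dp": [0, 0, 0], "angular": [0, 0, 0], "gripper": 10}
  ]
}}

```text
clock: 16.4
position: [0.5276, 0.1196, 0.1121]
ee_rot: [0.708, -0.006, 0.706, 0.003]
contact_force: [-4.0, 0.8, 7.3]
width: 0.0202
```

Run:
```python
from h import *
print(T(),get_state()["contact_force"],get_state()["width"]); rows([[.5276,.1198,.105]],RZ(0.017))
```

```text
[[ 0.00317735 -0.01309406  0.99990922  0.52755245]
 [-0.00409859  0.9999057   0.01310704  0.11960661]
 [-0.99998655 -0.00413987  0.00312338  0.1120605 ]
 [ 0.          0.          0.          1.        ]] [-3.97644357  0.79113788  7.31348071] 0.020185654265191724
0 [0.059 0.002 0.   ] [-0.0025  0.002   0.0026]
```

Emit:
{"method": "arm_command", "body": {
  "series": [
    {"dp": [0.03, 0, 0], "angular": [0, 0, 0], "gripper": 10},
    {"dp": [0.03, 0, 0], "angular": [0, 0, 0], "gripper": 10},
    {"dp": [0.03, 0, 0], "angular": [0, 0, 0], "gripper": 10},
    {"dp": [0.03, 0, 0], "angular": [0, 0, 0], "gripper": 10},
    {"dp": [0.03, 0, 0], "angular": [0, 0, 0], "gripper": 10},
    {"dp": [0.03, 0, 0], "angular": [0, 0, 0], "gripper": 10},
    {"dp": [0.03, 0, 0], "angular": [0, 0, 0], "gripper": 10},
    {"dp": [0.03, 0, 0], "angular": [0, 0, 0], "gripper": 10}
  ]
}}

```text
clock: 17.4
position: [0.5274, 0.1197, 0.1039]
ee_rot: [0.712, -0.006, 0.703, 0.004]
contact_force: [-7.2, -0.8, 22.7]
width: 0.0201
```

Run:
```python
from h import *
from scipy.optimize import least_squares
np.set_printoptions(precision=4,suppress=True)
for i in range(2):
  for n in ("wrist","scene"):
    d=grab(n); C=cloud(d); cv2.imwrite(f"pics/{n}5.png",d["image"]); M=T()
    print(n,M[:3,3],M[:3,0],get_state()["contact_force"],get_state()["width"],get_state()["clock"])
    Q=C.reshape(-1,3); D=np.hypot(Q[:,0]-M[0,3],Q[:,1]-M[1,3]); B=Q[(Q[:,2]>.05)&(Q[:,2]<.087)&(D<.034)]
    if len(B)>20:
        r=least_squares(lambda c:np.linalg.norm(B-c,axis=1)-.032,[M[0,3],M[1,3],.062],loss="soft_l1",f_scale=.001); print("ball",len(B),r.x,np.abs(r.fun).mean())
    G=Q[(D<.045)&(D>.032)&(Q[:,2]>.03)&(Q[:,2]<.062)]; 
    if len(G)>30: print("ring z",len(G),np.median(G[:,2]),np.percentile(G[:,2],90))
```

```text
wrist [0.5274 0.1197 0.1039] [ 0.0127 -0.0041 -0.9999] [-7.323  -0.1546 22.8577] 0.020223376570066606 17.45
ball 7959 [0.5271 0.12   0.0587] 0.0003511793888871894
ring z 4463 0.04115995335645983 0.04213546608885625
scene [0.5274 0.1197 0.1039] [ 0.0126 -0.004  -0.9999] [-7.4854 -1.0001 21.4961] 0.020508899078597587 17.5
ball 341 [0.5271 0.1208 0.0593] 0.0011956284244596578
ring z 205 0.04073806022839377 0.04371073961556477
wrist [0.5274 0.1197 0.1039] [ 0.0126 -0.004  -0.9999] [-7.1544 -1.0285 22.5465] 0.020313581982445737 17.55
ball 7959 [0.5271 0.12   0.0587] 0.00035018245485134023
ring z 4473 0.04118782580474584 0.04214957765711651
scene [0.5274 0.1197 0.1039] [ 0.0126 -0.004  -0.9999] [-7.1688 -1.6879 23.8134] 0.020263676491813775 17.6
ball 343 [0.527  0.1209 0.0598] 0.0012464203039822194
ring z 207 0.0409707572964092 0.04353539840486995
```

View pics/scene5.png

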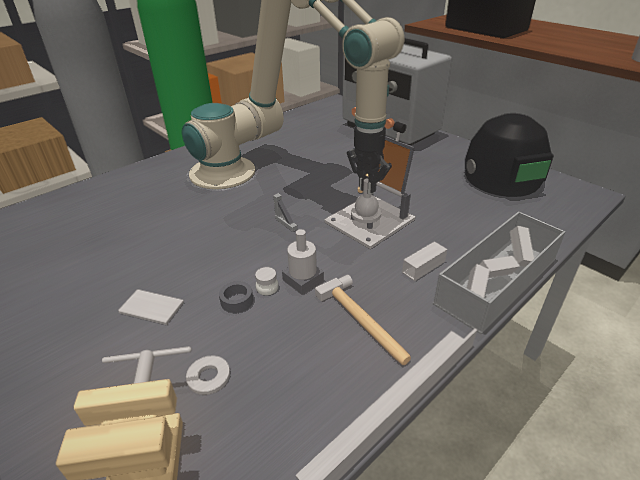

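Run:
```python
from h import *
d=grab("scene"); S=cloud(d); hsv=cv2.cvtColor(d["image"],cv2.COLOR_BGR2HSV); m=np.zeros(hsv.shape[:2],bool); m[140:192,378:412]=hsv[140:192,378:412,1]>130
Q=S[m]; Q=Q[~np.isnan(Q).any(1)]; Q=Q[(Q[:,2]>.09)&(Q[:,2]<.24)&(abs(Q[:,1]-.22)<.04)]
n=np.linalg.svd(Q-np.median(Q,0),full_matrices=False)[2][2]; n*=-np.sign(n[1]); a=90+np.degrees(np.arctan2(n[2],-n[1])); print(len(Q),a)
if 97<a<113: sign_off(); print("done",get_state()["contact_force"])
```

```text
857 100.19419317986814
the job is handed in; nothing more can be done
the job is handed in; nothing more can be done
```

The job is handed in, at about 17.7 s of the 54 s allowed. No verdict was reported.

**What I did:** I raised the amber cover by its knob and let go of it. I then took the round float by its neck, set it neck up in the sprung ring, pressed the ring down to its stop, and handed in while still gripping and pushing.

**Last checks:**
- **Cover:** it measured 100.2° open, where the task asks for about 105°. That is inside the 95–115° band, and two earlier measurements (cover plane and knob position) gave about the same angle. I left it there rather than touch it again.
- **Ring:** its top is about 41 mm above the bench, against 56 mm released. That is the full 15 mm of travel.
- **Float:** it is centred within about 1 mm by the wrist camera, and the scene camera differs from that by 1–3 mm. The ball's centre is about 17.5 mm above the ring's top. The tool is tilted about 0.8°.
- **Forces:** the push is about 23 N, with a side load of about 7 N. The grip was set to 70 N, and the finger opening stayed steady at about 20 mm.
- **Other things on the bench:** none looked moved in the last scene picture. I did not measure their positions.

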